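Release and slide off a terminal cover

TASK

Open the terminal unit on the worktop so that its screw terminals can be wired: with a fingertip press the snap tab in front of the white cover right in, then push the cover by the back of its thumb step off its seat until it lies flat on the landing deck, clear of the terminals. Only press and push: do not lift the cover or tip it, and leave the loose things around the unit where they are.

Things in the scene. Friction and masses are not known exactly. Their poses are not given: they have to be found in the camera images.
- terminal_unit: fixed grey tray-like terminal unit 240x110 mm, side walls 42 mm high. Origin: centre of underside, on the worktop. Its +x is the slide direction: seat with screw terminals at x -110 to -20 mm, then the landing deck (30 mm high) up to a low end stop (inner face x = 112 mm, 40 mm high). Steel lips (46 mm high, 72 mm apart) hold the seated cover's sides down, so it only slides out along +x.
- landing (a point): on the unit's landing deck, where the cover's origin may well end: x = 48 mm, y = 0, z = 34 mm in the unit's frame (any x from 30 to 67 mm is off the seat; at 67 mm the cover meets the end stop). z is the top of the two runners (y = +-35 mm) that carry the cover all the way between side walls 87 mm apart.
- cover: loose white cover, plate 90 (x) x 84 (y) x 6 mm, 0.06 to 0.13 kg, slides with under 1 N. Origin: centre of underside; axes parallel to the unit's; seated at x = -65, z = 34 mm in the unit's frame. Its rear (-x) edge has a thumb step 64 mm wide with an upright back face up to 26 mm above the underside (60 mm above the worktop), sloping down forwards: for pushing, not gripping.
- push_face (a point): middle of the upright back face of the cover's thumb step, 50 mm above the worktop, 45 mm behind the cover's origin and 16 mm above its underside; moves with the cover. Push it towards the unit's +x. Nothing stands behind it (only the unit's rear sill, 30 mm high, and its side walls and lips).
- snap_tab (a joint): how far the tab is pressed down, m: 0 to 0.002 at the start, 0.012 at its stop (flush with the deck). The tab is a grey ribbed 36x36 mm block standing out of the deck just ahead of the cover, centred on the unit's origin in x and y; it blocks the cover until more than about 0.008 in. It gives at about 5 N and stays where it is pressed.
- tab_top (a point): centre of the tab's flat top, 40 to 42 mm above the worktop at the start, 30 mm when fully in. The cover's front edge is 20 mm away towards the unit's -x, its top 40 mm above the worktop.
- screwdriver: loose screwdriver (about 178 mm long, 22 mm thick) lying on the worktop beside the unit. Origin: centre of its underside. A bystander.
- insert: loose pale upright cylinder (30 mm dia, 45 mm high) standing on the worktop beside the unit, away from the robot. Origin: centre of its underside. A bystander.
- ring: loose metal ring, 75 mm dia, 12 mm high, lying on the worktop. Origin: centre of its underside. A bystander.
- controller: loose black panel instrument, 87x48x48 mm, lying on the worktop. Origin: centre of its underside. A bystander.
- tape_roll: loose roll of pale tape, 94 mm dia, 25 mm high, lying flat. Origin: centre of its underside. A bystander.
There are look-alikes about, which are no part of the job. Leave any yellow look-alike of the cover alone.

How it is judged:
By the outcome, as a careful person would: the job done as asked, in the order asked, and still so for the second after the job is handed in, with the robot touching nothing.
It also fails if it takes over 38 s, if anything falls off the work surface, if the arm or the gripper's body presses on something with over 40 N, if the wrist force passes 120 N, or if a joint passes its speed limit or range.

ROBOT

A 7-joint arm with a two-finger parallel gripper is mounted at the origin on a cart in front of the work surface, level with it; the furniture and walls round the work are solid. World frame = base frame: x ahead of the robot, y to its left, z up, the work surface at z = 0. Lengths are in m, angles in rad, forces in N, time in s.
With the tool pointing down it reaches from about 0.4 to 0.85 m from the base axis. Payload 10.4 kg.
Tool frame: the origin (TCP) lies midway between the tips of the shut fingers; the grasp point (between the pads) lies 19 mm behind it; z points along the fingers, y is the line along which they close (so a half turn about z gives the same grasp; the last joint's range is limited). The gripper opens to 87 mm and grips with 3 to 60 N. Pads are 19 mm wide; open, the fingers measure 117 mm over their backs; the gripper's body (75 mm by 190 mm) begins 51 mm behind the grasp point.
Start: joints at [-1.248, 0.332, -0.065, 1.46, 0.022, 1.35, -0.088], TCP at [0.212, 0.588, 0.223] pointing down, gripper open.
Joint ranges: [-2.6, 2.6], [-0.5, 2.12], [-1.47, 1.34], [0.16, 2.42], [-1.27, 4.41], [0.06, 2.06], [-2.6, 2.6]. Speed limits (rad/s): [2.22, 2.22, 2.79, 2.79, 3.14, 3.14, 3.14].

INTERFACE

Orientations are given as a unit quaternion [x, y, z, w].
In Python, from bench import r gives the robot as it stands.
- The arm moves only by the tool move_arm, never from a script. Its argument "targets" is a list of rows, each a list of 3 entries, a list of its own where there are three numbers: the shift along the tool's x, y, z in cm, then the turn, a rotation vector about the tool's x, y, z in rad, then the opening in per cent of the stroke, from 0 (shut) to 100 (fully open). In form: [[[x, y, z], [wx, wy, wz], gripper], ...]. A call has 1 to 20 rows; each row shifts and turns the commanded pose from where the row before left it, along the tool's axes as they then stand; what a row does not reach is not made up. A row lasts 1/8 s, in which the tool goes at most 62.5 mm and 10.7 degrees, less where a joint would pass 70% of its speed; a pose out of reach is approached as far as the arm can. A call with a gripper value outside its range is refused whole. The fingers move at their own pace and stop on an object; "grip_force" is the grip in N (left out, the last holds). Time passes only in rows, so rows that do not move let the fingers close. It gives the time, the measured TCP pose, the force, the opening and the grip force at its end, in the units of the state.
- r.read_state(): the state, without advancing time (a new reading comes with each control period).
- r.camera(name): name is "scene" or "side" or "wrist"; returns a dict with "image" (400x640x3 uint8, blue, green, red), "vertical_fov" (degrees; the focal length in pixels is half the picture's height over the tangent of half this angle, whatever the lens; pixels are square), "cx", "cy" (the principal point, pixels), "k1" (the pictures are not rectified: a ray, as slopes to the right and down, at radius r is drawn at 1 + k1 r^2 times it, then the intrinsics apply), "cam_to_world" (4x4, takes a point from camera to world coordinates). Camera axes: x right, y down, z forward; pixel columns grow to the right and rows downward; lengths in m; the calibration is good to about 2 mm. A picture is of the moment at which its call begins. There is no depth.
- r.close_job(): hands the job in; it is judged then, once.
The state is a dict: "time": time; "joint_positions": joint angles; "joint_vel": joint speeds; "joint_torque": joint torques, N m; "ee_pos": TCP position; "eef_rot": TCP orientation; "ft_force": force on the tool from outside, world axes, zero at the start; "torque": the same for the moment, N m; "width": finger opening in m; "grip_force": force on a finger pad.
Only numpy, scipy, OpenCV 4.12 (cv2) and the standard library are available. Lean on these libraries where they do the work, as an engineer would, in place of code of your own. Each camera call takes 0.05 s, during which the arm holds its last target. There are 200 camera calls.

## Working session

There is one attempt and no reset: what is moved stays moved. The work goes in short steps, Python scripts to look and compute and a tool call to move; the robot and the scene stay as the last step left them, time stands still between calls to the robot, and variables do not carry over. Pictures are saved under pics/ and viewed, at most 10 in all, crops included, and the job is handed in when it is done.

Besides the shell and the picture viewer there is one more tool, called after "Call:" as name(argument=value, ...), one argument or row to a line, values as JSON. move_arm: Moves the arm, as the interface text tells. Its arguments: {"type":"object","properties":{"targets":{"type":"array"},"grip_force":{"type":"number"}},"required":["targets"]}

```bash
mkdir -p pics; ls
cat > h.py <<'E'
import numpy as np, cv2
from bench import r
def get(n):
    c=r.camera(n); return c
def K(c):
    f=c["image"].shape[0]/2/np.tan(np.radians(c["vertical_fov"])/2)
    return f,np.array([[f,0,c["cx"]],[0,f,c["cy"]],[0,0,1.]])
def ray(c,uv):
    f,k=K(c); p=cv2.undistortPoints(np.array([[uv]],float),k,np.array([c["k1"],0,0,0,0.]))[0,0]
    M=np.array(c["cam_to_world"]); d=M[:3,:3]@np.array([p[0],p[1],1]); return M[:3,3],d
def onz(c,uv,z):
    o,d=ray(c,uv); return o+d*(z-o[2])/d[2]
def proj(c,P):
    M=np.linalg.inv(np.array(c["cam_to_world"])); P=np.atleast_2d(P).astype(float)
    f,k=K(c); rv=cv2.Rodrigues(M[:3,:3])[0]
    return cv2.projectPoints(P,rv,M[:3,3].copy(),k,np.array([c["k1"],0,0,0,0.]))[0][:,0]
E
python3 - <<'E'
from h import *
for n in ["scene","side"]:
    c=get(n); cv2.imwrite(f"pics/{n}0.png",c["image"]); print(n,c["vertical_fov"],c["k1"],np.round(c["cam_to_world"],3).tolist())
    import pickle; pickle.dump(c,open(n+"0.pkl","wb"))
s=r.read_state(); print(s["ee_pos"],s["eef_rot"],s["width"],s["time"])
E
```

```text
pics
scene 53.73581150340072 -0.06399128428346591 [[-0.583, -0.382, 0.717, -0.153], [-0.812, 0.297, -0.502, 0.453], [-0.021, -0.875, -0.483, 0.509], [0.0, 0.0, 0.0, 1.0]]
side 47.58902483418285 -0.0019554176176627427 [[0.83, -0.24, 0.503, -0.079], [-0.557, -0.342, 0.756, -0.927], [-0.01, -0.908, -0.418, 0.571], [0.0, 0.0, 0.0, 1.0]]
[0.21172855 0.587676   0.22182427] [ 1.72013972e-01  9.85094294e-01 -6.47331186e-04 -7.49196950e-05] 0.08715440167270087 0.1
```

View pics/scene0.png

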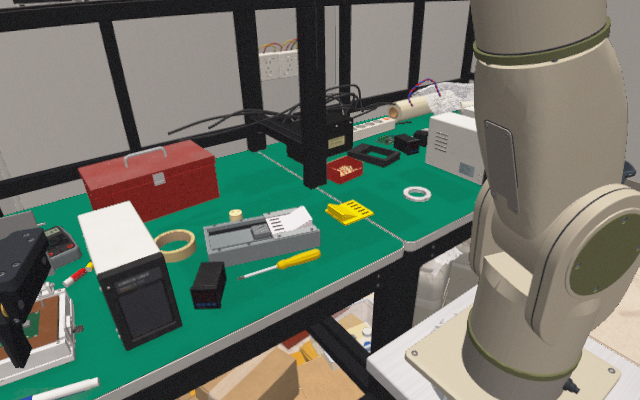

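View pics/side0.png

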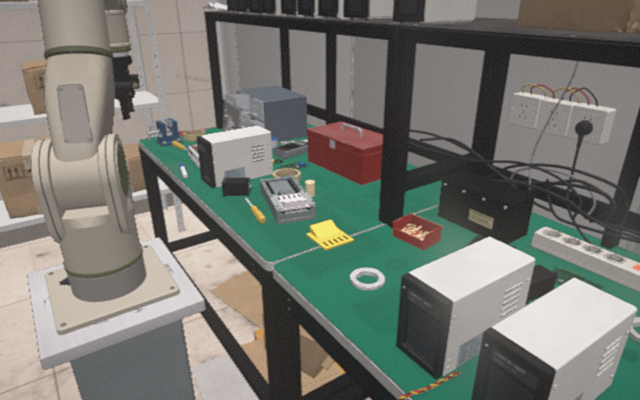

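The scene view shows the grey unit at about (262,235). The white cover sits at its right end, about (290,222), and the landing deck is to the left. Things that could be mistaken for the cover:
- the yellow cover at (348,211), a look-alike to leave alone
- white box instruments at (125,240) and (455,150)
- the white ring at (417,194)

I choose the white cover on the grey unit and will check it in a close crop.

Run:
```python
from h import *
import pickle
a=pickle.load(open("scene0.pkl","rb"))["image"][195:275,190:330]
b=pickle.load(open("side0.pkl","rb"))["image"][165:225,250:330]
a=cv2.resize(a,None,fx=5,fy=5,interpolation=cv2.INTER_CUBIC)
cv2.imwrite("pics/crop.png",a)
cv2.imwrite("pics/crop2.png",cv2.resize(b,None,fx=8,fy=8,interpolation=cv2.INTER_CUBIC))
```

```text
(no output)
```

View pics/crop.png

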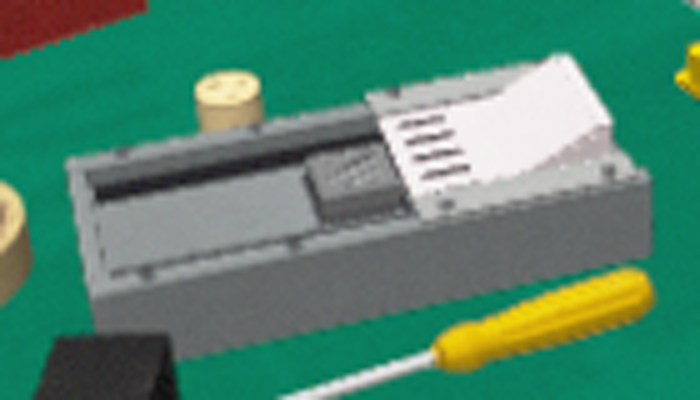

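View pics/crop2.png

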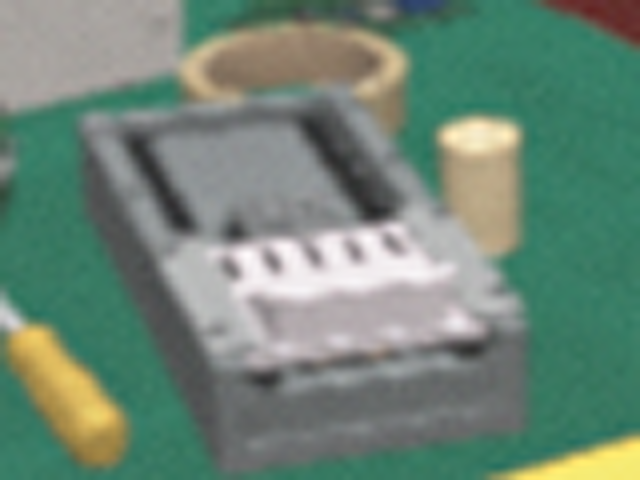

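The crops confirm it. The white slotted cover is on the grey unit, its thumb step at the right end in scene (crop about (590,130)). The ribbed tab is at crop (350,185), and the deck lies to the left. In the side crop the upright back face is at about (360,320).

Run:
```python
from h import *
import pickle
a=pickle.load(open("scene0.pkl","rb")); b=pickle.load(open("side0.pkl","rb"))
for p in [(68,160),(95,295),(650,180)]: print("scene",np.round(onz(a,(190+p[0]/5,195+p[1]/5),.042),4))
print("tab",np.round(onz(a,(190+350/5,195+168/5),.041),4))
for p in [(82,122),(350,92),(522,305),(220,395)]: print("side",np.round(onz(b,(250+p[0]/8,165+p[1]/8),.042),4))
from scipy.spatial.transform import Rotation as R
print(R.from_quat(r.read_state()["eef_rot"]).as_matrix().round(3).tolist())
```

```text
scene [0.6011 0.2393 0.042 ]
scene [0.4974 0.2683 0.042 ]
scene [0.4305 0.0428 0.042 ]
tab [0.5197 0.1409 0.041 ]
side [0.4983 0.2574 0.042 ]
side [0.5996 0.2243 0.042 ]
side [0.545  0.0197 0.042 ]
side [0.4252 0.0186 0.042 ]
[[-0.941, 0.339, -0.0], [0.339, 0.941, -0.001], [-0.0, -0.001, -1.0]]
```

Run:
```python
from h import *
import pickle
a=pickle.load(open("scene0.pkl","rb")); b=pickle.load(open("side0.pkl","rb"))
for p in [(131,344),(180,325)]: print("base",np.round(onz(a,p,0),3))
for z in (.1,.15,.2): print("top",z,[np.round(onz(a,p,z),3)[:2].tolist() for p in [(105,266),(158,240),(80,212),(127,203)]],[np.round(onz(b,p,z),3)[:2].tolist() for p in [(198,136),(215,147),(270,130)]])
```

```text
base [0.396 0.455 0.   ]
base [0.389 0.373 0.   ]
top 0.1 [[0.492, 0.451], [0.517, 0.352], [0.73, 0.461], [0.707, 0.367]] [[0.447, 0.64], [0.448, 0.482], [0.698, 0.556]]
top 0.15 [[0.413, 0.451], [0.435, 0.364], [0.622, 0.46], [0.602, 0.377]] [[0.392, 0.474], [0.392, 0.332], [0.616, 0.399]]
top 0.2 [[0.334, 0.451], [0.353, 0.377], [0.514, 0.459], [0.497, 0.388]] [[0.336, 0.308], [0.336, 0.183], [0.533, 0.242]]
```

Call:
move_arm(
  targets=[
    [[-4.4,-3.2,0],[0,0,0],0],
    [[-4.4,-3.2,0],[0,0,0],0],
    [[-4.4,-3.2,0],[0,0,0],0],
    [[-4.4,-3.2,0],[0,0,0],0],
    [[-4.4,-3.2,0],[0,0,0],0],
    [[-4.4,-3.2,0],[0,0,0],0],
    [[-4.4,-3.2,0],[0,0,0],0],
    [[-4.4,-3.2,0],[0,0,0],0],
    [[-4.4,-3.2,0],[0,0,0],0],
    [[-4.4,-3.2,0],[0,0,0],0],
    [[0,0,0],[0,0,0.167],0],
    [[0,0,0],[0,0,0.167],0],
    [[0,0,0],[0,0,0.167],0],
    [[0,0,0],[0,0,0.167],0],
    [[0,0,0],[0,0,0.167],0],
    [[0,0,0],[0,0,0.167],0],
    [[0,0,0],[0,0,0.167],0],
    [[0,0,0],[0,0,0.167],0],
    [[0,0,0],[0,0,0.167],0],
    [[0,0,0],[0,0,0],0],
  ],
)

```text
time: 2.6
ee_pos: [0.5171, 0.1378, 0.2223]
eef_rot: [0.798, 0.603, -0.0, -0.0]
ft_force: [-0.3, 0.0, 0.6]
width: 0.0004
grip_force: 0.0
```

Run:
```python
from h import *
import pickle
c=get("wrist"); pickle.dump(c,open("w1.pkl","wb")); cv2.imwrite("pics/w1.png",c["image"])
s=r.read_state(); print(s["time"],s["ee_pos"],s["width"],s["ft_force"],s["joint_positions"])
from scipy.spatial.transform import Rotation as R
print(R.from_quat(s["eef_rot"]).as_matrix().round(3).tolist())
print(np.round(c["cam_to_world"],3).tolist())
```

```text
2.65 [0.51714014 0.13787107 0.22232074] 0.001009280004996919 [0.07351886 0.39099538 0.96844358] [-0.73779213  0.13088297  0.43104838  1.72077937 -0.05660653  1.30262459
 -0.56909879]
[[0.271, 0.963, -0.0], [0.963, -0.271, -0.0], [-0.0, -0.0, -1.0]]
[[0.962, -0.263, -0.073, 0.538], [-0.273, -0.927, -0.258, 0.208], [-0.0, 0.269, -0.963, 0.384], [0.0, 0.0, 0.0, 1.0]]
```

View pics/w1.png

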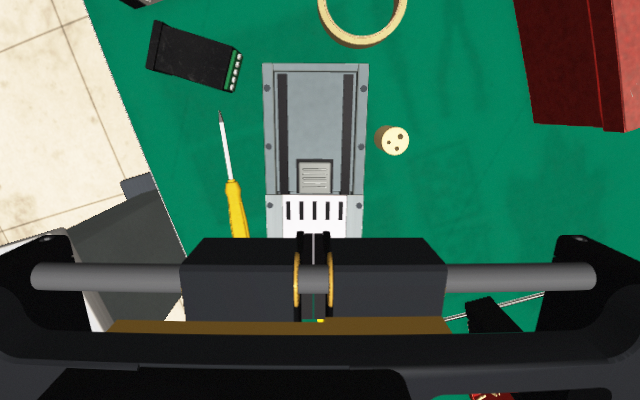

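The wrist view shows the unit upright in the picture. Its end corners are at (263,64) and (368,65), the tab top at about x 299–331, y 161–193, and the cover's front edge at row 195.

Run:
```python
from h import *
import pickle
c=pickle.load(open("w1.pkl","rb"))
cv2.imwrite("pics/w1c.png",cv2.resize(c["image"][50:250,235:395],None,fx=3.7,fy=3,interpolation=cv2.INTER_CUBIC)[:600])
```

```text
(no output)
```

View pics/w1c.png

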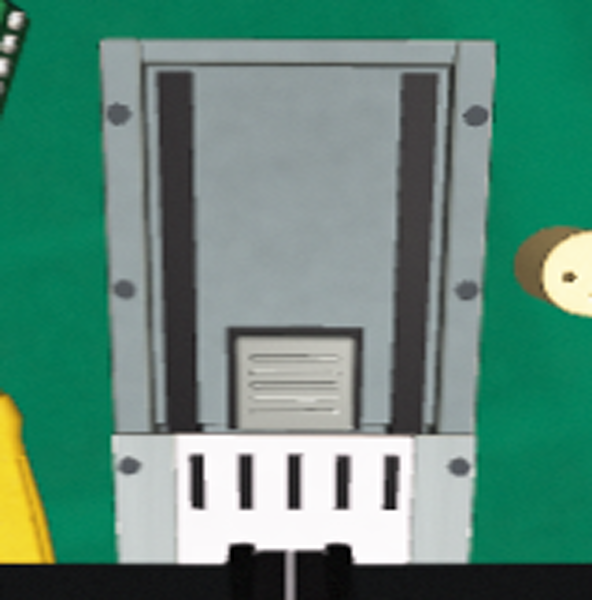

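Run:
```python
from h import *
import pickle
c=pickle.load(open("w1.pkl","rb"))
q=lambda p,z: onz(c,(235+(p[0]+.5)/3.7-.5,50+(p[1]+.5)/3-.5),z)
A,B=q((100,40),.042),q((495,40),.042); print("ends",A,B,np.linalg.norm(A-B))
S=[[q(p,z) for p,z in zip(l,(.042,.042,.046))] for l in ([(119,113),(124,289),(129,466)],[(476,115),(467,290),(458,466)])]
for l in S: d=l[2]-l[0]; print("yaw",np.degrees(np.arctan2(d[1],d[0])),np.round(l,4).tolist())
T=[q(p,.041) for p in [(235,337),(355,337),(357,430),(232,430)]]; t=np.mean(T,0); print("tab",t, np.round(T,4).tolist())
F=[q(p,.042) for p in [(112,434),(476,434)]]; print("front edge of lip",F)
m=(A+B)/2; e=np.mean([l[2]-l[0] for l in S],0)[:2]; e/=np.linalg.norm(e); print("dir",e,"centre from end",m[:2]-.12*e)
P=r.read_state()["ee_pos"]; from scipy.spatial.transform import Rotation as R
M=R.from_quat(r.read_state()["eef_rot"]).as_matrix()
for X in (t,[*(m[:2]-.12*e),.041]): print("shift cm",100*M.T@(np.array(X)-P))
```

```text
ends [0.50142476 0.26994551 0.042     ] [0.60589498 0.24035158 0.042     ] 0.1085809694368051
yaw -106.30536633678408 [[0.4992, 0.2459, 0.042], [0.4821, 0.1881, 0.042], [0.464, 0.1254, 0.046]]
yaw -106.3066989743041 [[0.5951, 0.2181, 0.042], [0.5784, 0.1604, 0.042], [0.56, 0.0982, 0.046]]
tab [0.52055052 0.14069182 0.041     ] [[0.5083, 0.1624, 0.041], [0.5425, 0.1527, 0.041], [0.534, 0.1187, 0.041], [0.4974, 0.129, 0.041]]
front edge of lip [array([0.46197082, 0.13773959, 0.042     ]), array([0.56846626, 0.1075487 , 0.042     ])]
dir [-0.28076774 -0.95977574] centre from end [0.587352   0.37032164]
shift cm [ 0.36780264  0.25868529 18.13189953]
shift cm [24.28175242  0.47284546 18.12663035]
```

Call:
move_arm(
  targets=[
    [[0.5,0.3,4],[0,0,0.01],0],
    [[0,0,5],[0,0,0],0],
    [[0,0,4.5],[0,0,0],0],
    [[0,0,2.5],[0,0,0],0],
    [[0,0,1],[0,0,0],0],
    [[0,0,0.6],[0,0,0],0],
    [[0,0,0.5],[0,0,0],0],
    [[0,0,0.3],[0,0,0],0],
    [[0,0,0.3],[0,0,0],0],
    [[0,0,0],[0,0,0],0],
  ],
)

```text
time: 3.9
ee_pos: [0.5222, 0.1421, 0.0361]
eef_rot: [0.801, 0.598, 0.001, 0.0]
ft_force: [1.2, -0.6, 1.1]
width: 0.0004
grip_force: 0.8
```

Call:
move_arm(
  targets=[
    [[0,0,0.2],[0,0,0],0],
    [[0,0,0.2],[0,0,0],0],
    [[0,0,0.1],[0,0,0],0],
    [[0,0,0.1],[0,0,0],0],
    [[0,0,0],[0,0,0],0],
  ],
)

```text
time: 4.53
ee_pos: [0.5222, 0.1421, 0.0305]
eef_rot: [0.801, 0.598, 0.001, 0.0]
ft_force: [-0.8, 0.3, 11.7]
width: 0.0006
grip_force: 6.1
```

Force is rising at z = 30.5 mm, so the tab is near its stop. I'll press a little further to be sure.

Call:
move_arm(
  targets=[
    [[0,0,0.1],[0,0,0],0],
    [[0,0,0.1],[0,0,0],0],
    [[0,0,0],[0,0,0],0],
  ],
)

```text
time: 4.9
ee_pos: [0.5223, 0.1421, 0.0304]
eef_rot: [0.801, 0.598, 0.001, -0.001]
ft_force: [-11.3, -2.7, 37.7]
width: 0.0003
grip_force: 18.8
```

Call:
move_arm(
  targets=[
    [[0,0,-3],[0,0,0],0],
    [[0,0,-6],[0,0,0],0],
    [[-4,0,0],[0,0,0],0],
    [[-5,0,0],[0,0,0],0],
    [[-5,0,0],[0,0,0],0],
    [[-1.5,0,0],[0,0,0],0],
    [[0,0,0],[0,0,0],0],
  ],
)

```text
time: 5.78
ee_pos: [0.4773, -0.0071, 0.1174]
eef_rot: [0.802, 0.598, -0.0, -0.0]
ft_force: [0.3, 1.2, 0.5]
width: 0.0005
grip_force: 0.0
```

Run:
```python
from h import *
import pickle
from scipy.spatial.transform import Rotation as R
c=get("scene"); s=r.read_state(); print(s["time"],s["ee_pos"],s["ft_force"])
e=np.array([.281,.960]);n=np.array([-.960,.281]); d=s["ee_pos"][:2]-[.5203,.1404]; print("unit xy",d@e,d@n)
M=R.from_quat(s["eef_rot"]).as_matrix(); print(M.round(3).tolist())
hsv=cv2.cvtColor(c["image"],cv2.COLOR_BGR2HSV); m=cv2.inRange(hsv,(22,150,120),(34,255,255))
for k in cv2.findContours(m,0,2)[0]:
    if cv2.contourArea(k)>60: print([(p[0].tolist(),np.round(onz(c,p[0].astype(float),.01)[:2],3).tolist()) for p in cv2.boxPoints(cv2.minAreaRect(k))[:,None]])
cv2.imwrite("pics/s2.png",cv2.resize(c["image"][170:290,190:390],None,fx=4,fy=4,interpolation=cv2.INTER_CUBIC))
```

```text
5.825 [ 0.47762828 -0.00595843  0.11741743] [ 0.57864074 -0.2003508  -0.32824617]
unit xy -0.15249484323206014 -0.0001618710437268693
[[0.284, 0.959, -0.0], [0.959, -0.284, 0.0], [0.0, -0.0, -1.0]]
[([275.20001220703125, 261.6000061035156], [0.434, 0.155]), ([318.10003662109375, 247.30001831054688], [0.421, 0.055]), ([321.20001220703125, 256.6000061035156], [0.39, 0.07]), ([278.29998779296875, 270.8999938964844], [0.404, 0.165])]
[([323.9064025878906, 204.71189880371094], [0.564, -0.065]), ([370.1596374511719, 196.66786193847656], [0.524, -0.188]), ([374.2037048339844, 219.9210662841797], [0.43, -0.117]), ([327.9504699707031, 227.96510314941406], [0.47, -0.008])]
```

View pics/s2.png

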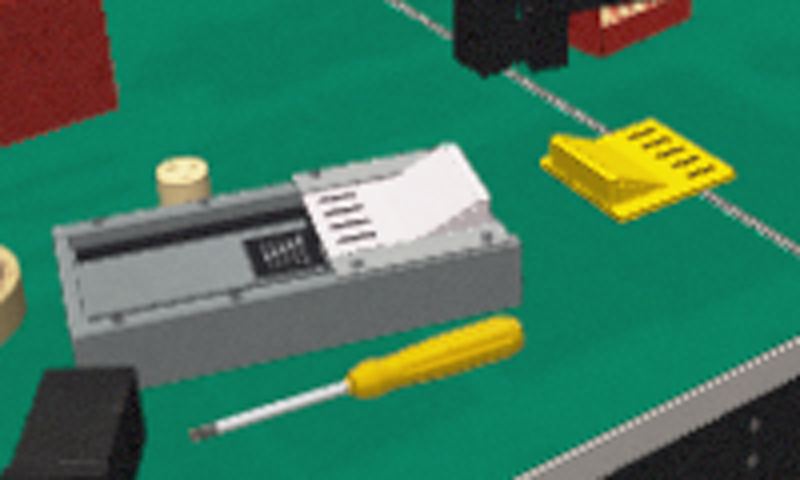

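The tab is now dark and flush with the deck, at crop (285,250). The cover is still seated, its back face at crop (480,215). The fingers are behind it and clear of the yellow piece.

Call:
move_arm(
  targets=[
    [[1.5,0,2],[0,0,0],0],
    [[0,0,3.5],[0,0,0],0],
    [[0,0,1.9],[0,0,0],0],
    [[0,0,0],[0,0,0],0],
    [[0.8,0,0],[0,0,0],0],
    [[0.6,0,0],[0,0,0],0],
    [[0.6,0,0],[0,0,0],0],
    [[0.8,0,0],[0,0,0],0],
    [[0.8,0,0],[0,0,0],0],
    [[0.8,0,0],[0,0,0],0],
  ],
)

```text
time: 7.08
ee_pos: [0.4945, 0.0503, 0.0436]
eef_rot: [0.801, 0.598, 0.0, -0.0]
ft_force: [-0.5, -1.2, 0.5]
width: 0.0006
grip_force: 0.6
```

Call:
move_arm(
  targets=[
    [[1,0,0],[0,0,0],0],
    [[1,0,0],[0,0,0],0],
    [[1,0,0],[0,0,0],0],
    [[1,0,0],[0,0,0],0],
    [[1,0,0],[0,0,0],0],
    [[1,0,0],[0,0,0],0],
  ],
)

```text
time: 7.82
ee_pos: [0.5115, 0.108, 0.0435]
eef_rot: [0.801, 0.598, 0.0, -0.0]
ft_force: [-0.6, -0.5, 1.2]
width: 0.0005
grip_force: 0.6
```

Call:
move_arm(
  targets=[
    [[0.8,0,0],[0,0,0],0],
    [[0.7,0,0],[0,0,0],0],
    [[0.6,0,0],[0,0,0],0],
    [[0.5,0,0],[0,0,0],0],
    [[0,0,0],[0,0,0],0],
  ],
)

```text
time: 8.45
ee_pos: [0.5188, 0.1328, 0.0435]
eef_rot: [0.801, 0.599, 0.0, -0.0]
ft_force: [-0.1, -0.0, -0.9]
width: 0.0004
grip_force: 0.0
```

Backing off and lifting away, then a look.

Call:
move_arm(
  targets=[
    [[-1,0,0],[0,0,0],0],
    [[-3,0,0],[0,0,0],0],
    [[-3,0,-1],[0,0,0],0],
    [[-3,0,-5],[0,0,0],0],
    [[-3,0,-5],[0,0,0],0],
    [[0,0,-4],[0,0,0],0],
    [[0,0,0],[0,0,0],0],
  ],
)

```text
time: 9.32
ee_pos: [0.4831, 0.0067, 0.1964]
eef_rot: [0.802, 0.598, 0.003, 0.001]
ft_force: [0.2, 0.1, -0.4]
width: 0.0004
grip_force: 0.0
```

Run:
```python
from h import *
c=get("scene"); w=get("wrist"); import pickle; pickle.dump(w,open("w3.pkl","wb"))
a=cv2.resize(c["image"][180:290,190:330],(700,550)[:2],interpolation=cv2.INTER_CUBIC)
a=cv2.resize(a,(400,315)); b=cv2.resize(w["image"][50:250,200:440],(400,333))
cv2.imwrite("pics/s3.png",np.hstack([a,b[:315]]))
print(r.read_state()["ft_force"],r.read_state()["ee_pos"])
```

```text
[ 0.15255127  0.44307922 -0.12002569] [0.48145999 0.00721431 0.19321984]
```

View pics/s3.png

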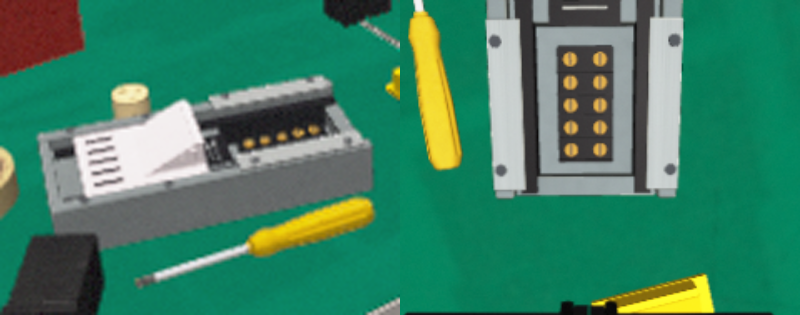

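The left half shows the cover lying flat on the landing deck, its front edge at about (83,168). The right half shows all ten screw terminals clear. The screwdriver and insert look undisturbed. I'll check the cover's position by number, then hand in.

Run:
```python
from h import *
import pickle
c=pickle.load(open("scene0.pkl","rb"))
P=[onz(c,(190+u/2.857,180+v/2.864),.040)[:2] for u,v in [(75,140),(92,197)]]
x=(np.mean(P,0)-[.5203,.1404])@[.281,.960]-.045; print("cover x",x)
if .034<x<.067: print(r.close_job())
```

```text
cover x 0.04522454862933606
the job is handed in; nothing more can be done
None
```

The tab is pressed fully in and the cover lies flat on the landing deck at x ≈ 45 mm, clear of all ten screw terminals. I handed the job in at about 9.5 s, with the arm clear and the loose things in view looking undisturbed.

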